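# Load the turned bead blanks into the drilling blocks

### The job

Load the three round, drum-shaped blanks (for the big wall string of beads) for drilling: stand each one upright in the pocket of the maple block made for it (largest drum in the largest pocket, middle in middle, smallest in smallest), so that it rests flat on the pocket floor. Do them in order of size, the largest first and the smallest last, letting go of each before fetching the next. Leave the two square blanks, the mug and the salt cellar where they stand.

Things in the scene. Friction and masses are not known exactly. Their poses are not given: they have to be found in the camera images.
- drum_small_center (a point): Centre (half-way up) of the smallest drum-shaped bead blank: loose, dark olive wood, round with bevelled ends and a dark dot on top, standing on end; 30 mm across, 40 mm tall; straight-sided over the middle two thirds of its height. z is the drum's axis (up). Mass 18 to 34 g.
- drum_middle_center (a point): Centre (half-way up) of the middle drum-shaped bead blank: loose, dark olive wood, round with bevelled ends and a dark dot on top, standing on end; 42 mm across, 48 mm tall; straight-sided over the middle two thirds of its height. z is the drum's axis (up). Mass 40 to 75 g.
- drum_large_center (a point): Centre (half-way up) of the largest drum-shaped bead blank: loose, dark olive wood, round with bevelled ends and a dark dot on top, standing on end; 54 mm across, 56 mm tall; straight-sided over the middle two thirds of its height. z is the drum's axis (up). Mass 80 to 150 g.
- pocket_small (a point): Centre of the floor of the round pocket in the smallest drilling block: a fixed square block of pale maple, 66 x 66 mm and 16 mm high, flat on the bench, with one pocket 46 mm across and 6 mm deep (this point is 10 mm above the bench, the block's top 16 mm), for the 30 mm drum. z is up, x and y run along the block's sides.
- pocket_middle (a point): Centre of the floor of the round pocket in the middle drilling block: a fixed square block of pale maple, 78 x 78 mm and 16 mm high, flat on the bench, with one pocket 58 mm across and 6 mm deep (this point is 10 mm above the bench, the block's top 16 mm), for the 42 mm drum. z is up, x and y run along the block's sides.
- pocket_large (a point): Centre of the floor of the round pocket in the largest drilling block: a fixed square block of pale maple, 90 x 90 mm and 16 mm high, flat on the bench, with one pocket 70 mm across and 6 mm deep (this point is 10 mm above the bench, the block's top 16 mm), for the 54 mm drum. z is up, x and y run along the block's sides.
- square_slim_center (a point): Centre (half-way up) of the slimmer square blank: loose, dark olive wood, not yet turned, 34 x 34 mm and 44 mm tall, with a pencilled cross on top; it stays where it stands. z is up, x and y are square to its sides.
- square_stout_center (a point): Centre (half-way up) of the stouter square blank: loose, dark olive wood, not yet turned, 46 x 46 mm and 52 mm tall, with a pencilled cross on top; it stays where it stands. z is up, x and y are square to its sides.
- mug_mid (a point): Centre (half-way up) of the loose yellow enamel mug with spare beads in it: 78 mm across, 75 mm high, handle standing out about 35 mm on its +y side. It stays where it stands.
- cellar_mid (a point): Centre (half-way up) of the loose cobalt glass salt cellar, an open round bowl 64 mm across and 38 mm high. It stays where it stands.
Not all that is in view belongs to the job. What is shaped like the part that bears drum_middle_center but orange or red is not meant.

How it is judged:
On the way, in this order (a step that is already met when the one before it is completed fails the run):
1. the largest drum stands in its own pocket, let go (horizontal distance between drum_large_center and pocket_large below 0.011 m and z of drum_large_center in the frame of pocket_large below 0.031 m and angle between the z axis of drum_large_center and the z axis of pocket_large, either way round below 0.08 rad and contact force between the fingers and drum_large below 0.05 N), for 0.2 s.
2. the middle drum stands in its own pocket, let go, with those before it still in theirs (all of step 1 and horizontal distance between drum_middle_center and pocket_middle below 0.011 m and z of drum_middle_center in the frame of pocket_middle below 0.027 m and angle between the z axis of drum_middle_center and the z axis of pocket_middle, either way round below 0.08 rad and contact force between the fingers and drum_middle below 0.05 N), for 0.2 s.
3. the smallest drum stands in its own pocket, let go, with those before it still in theirs (all of step 2 and horizontal distance between drum_small_center and pocket_small below 0.011 m and z of drum_small_center in the frame of pocket_small below 0.023 m and angle between the z axis of drum_small_center and the z axis of pocket_small, either way round below 0.08 rad and contact force between the fingers and drum_small below 0.05 N), for 0.2 s.
At the end, for the whole second after the job is handed in: Each drum stands on end on the floor of the pocket of its own size (centre within 11 mm of the pocket's centre, not more than 3 mm above its seat, within 0.08 rad of upright), let go and at rest; the two square blanks, the mug and the salt cellar are within 15 mm of where they began (all of step 3 and linear speed of each of drum_small, drum_middle, drum_large below 0.02 m/s and angular speed of each of drum_small, drum_middle, drum_large below 0.2 rad/s and distance of each of square_slim_center, square_stout_center, mug_mid, cellar_mid from where it was at the start of the episode below 0.015 m); the robot touches nothing.
It fails at once if a square blank, the mug or the salt cellar is moved more than 15 mm or tipped over (distance of any of square_slim_center, square_stout_center, mug_mid, cellar_mid from where it was at the start of the episode above 0.015 m or angle between any of square_slim_center, square_stout_center, mug_mid, cellar_mid's own z axis and vertical above 0.5 rad).
It also fails if it takes over 88 s, if anything falls off the work surface, if the arm or the gripper's body presses on something with over 40 N, if the wrist force passes 120 N, or if a joint passes its speed limit or range.

### The arm

A 6-joint arm with a two-finger parallel gripper is mounted at the origin on the work surface. World frame = base frame: x ahead of the robot, y to its left, z up, the work surface at z = 0. Lengths are in m, angles in rad, forces in N, time in s.
With the tool pointing down it reaches from about 0.275 to 1 m from the base axis. Payload 8.4 kg.
Tool frame: the origin (TCP) lies at the very end of the fingers, on their centre line; the grasp point (between the pads) lies 19 mm behind it; z points along the fingers, y is the line along which they close (so a half turn about z gives the same grasp; the last joint's range is limited). The gripper opens to 85 mm and grips with 20 to 120 N. Pads are 22 mm wide; open, the fingers measure 114 mm over their backs; the gripper's body (76 mm by 85 mm) begins 54 mm behind the grasp point. The pads swing forward as they close: fully open they stand 13 mm farther back than shut.
Start: joints at [-1.275, 0.353, 1.633, -0, 1.155, -0.002], TCP at [0.183, -0.597, 0.231] pointing down, gripper open.
Joint ranges: [-2.63, 2.63], [-0.92, 2.1], [0.06, 2.66], [-1.3, 4.44], [0, 2.69], [-3.02, 3.02]. Speed limits (rad/s): [2.22, 2.22, 2.79, 3.14, 3.14, 3.14].

### API

Orientations are given as a unit quaternion [w, x, y, z].
In Python, from cell import telemetry, imaging, r gives the robot as it stands. The module is installed in compiled form; this text tells all that it offers.
- The arm moves only by the tool jog_arm, never from a script. Its argument "rows" is a list of rows, each an object of numbers: "rx", "ry", "rz": the turn, a rotation vector about the tool's x, y, z in degrees; "x", "y", "z": the shift along the tool's x, y, z in cm; "gripper": the closure in counts, from 0 (fully open) to 255 (shut). In form: [{"rx": .., "ry": .., "rz": .., "x": .., "y": .., "z": .., "gripper": ..}, ...]. A call has exactly 10 rows; each row shifts and turns the commanded pose from where the row before left it, along the tool's axes as they then stand; what a row does not reach is not made up. A row lasts 1/10 s, in which the tool goes at most 50 mm and 8.59 degrees, less where a joint would pass 70% of its speed; a pose out of reach is approached as far as the arm can. A call with a gripper value outside its range is refused whole. The fingers move at their own pace and stop on an object; "newtons" is the grip in N (left out, the last holds). Time passes only in rows, so rows that do not move let the fingers close, or fill a call up. It gives the time, the measured TCP pose, the force, the opening and the grip force at its end, in the units of the state.
- telemetry.get_state(): the state, without advancing time (a new reading comes with each control period).
- imaging.grab_frame(name): name is "scene" or "top" or "wrist"; returns a dict with "pixels" (420x560x3 uint8, red, green, blue), "intrinsics" (3x3 intrinsics, pixels), "world_from_camera" (4x4, takes a point from camera to world coordinates); the wrist camera has in their place "T_tool_cam" (4x4, takes a point from camera to tool coordinates, whose origin is the TCP and whose axes are the flange's). Camera axes: x right, y up, looking along -z (the intrinsics and any distortion apply to the point x, -y, -z); pixel columns grow to the right and rows downward; lengths in m; the calibration is good to about 2 mm. A picture is of the moment at which its call begins: read the wrist's pose just before it. There is no depth.
- r.close_job(): hands the job in; it is judged then, once.
The state is a dict: "t": time; "joints": joint angles; "qvel": joint speeds; "joint_torque": joint torques, N m; "eef_pos": TCP position; "ee_rot": TCP orientation; "wrist_force": force on the tool from outside, world axes, zero at the start; "wrist_torque": the same for the moment, N m; "grip_width": finger opening in m; "gripper_force": force on a finger pad.
Only numpy, scipy, OpenCV 4.12 (cv2) and the standard library are available. Lean on these libraries where they do the work, as an engineer would, in place of code of your own. Each camera call takes 0.05 s, during which the arm holds its last target. There are 200 camera calls.

## Working session

There is one attempt and no reset: what is moved stays moved. The work goes in short steps, Python scripts to look and compute and a tool call to move; the robot and the scene stay as the last step left them, time stands still between calls to the robot, and variables do not carry over. Pictures are saved under pics/ and viewed, at most 14 in all, crops included, and the job is handed in when it is done.

Besides the shell and the picture viewer there is one more tool, called after "Request:" by a JSON object that holds its "name" and its "arguments". jog_arm: Moves the arm, as the interface text tells. Its arguments: {"type":"object","properties":{"rows":{"type":"array","items":{"type":"object","properties":{"rx":{"type":"number"},"ry":{"type":"number"},"rz":{"type":"number"},"x":{"type":"number"},"y":{"type":"number"},"z":{"type":"number"},"gripper":{"type":"number"}}}},"newtons":{"type":"number"}},"required":["rows"]}

```bash
mkdir -p pics; python3 - <<'E'
from cell import telemetry, imaging, r
import cv2,numpy as np
s=telemetry.get_state(); print({k:np.round(v,3).tolist() for k,v in s.items()})
for n in("top","scene"):
    f=imaging.grab_frame(n); cv2.imwrite(f"pics/{n}0.png",f["pixels"][...,::-1]); np.savez(f"{n}0.npz",**f)
    print(n,[k for k in f],np.round(f["intrinsics"],1).tolist(),np.round(f["world_from_camera"],3).tolist())
E
```

```text
{'t': 0.0, 'joints': [-1.275, 0.354, 1.634, 0.0, 1.155, -0.002], 'qvel': [-0.002, 0.0, -0.001, -0.001, 0.003, -0.002], 'joint_torque': [0.005, -60.525, -34.207, 0.0, 0.009, 0.0], 'eef_pos': [0.183, -0.597, 0.231], 'ee_rot': [-0.001, 0.989, 0.148, -0.0], 'wrist_force': [0.67, 0.154, 0.262], 'wrist_torque': [0.039, 0.0, 0.001], 'gripper_force': 0.0, 'grip_width': 0.086}
top ['pixels', 'intrinsics', 'world_from_camera'] [[515.5, 0.0, 267.5], [0.0, 515.5, 208.2], [0.0, 0.0, 1.0]] [[0.025, 0.985, -0.168, 0.258], [-1.0, 0.025, -0.001, -0.014], [0.003, 0.168, 0.986, 1.624], [0.0, 0.0, 0.0, 1.0]]
scene ['pixels', 'intrinsics', 'world_from_camera'] [[528.7, 0.0, 278.1], [0.0, 528.7, 211.4], [0.0, 0.0, 1.0]] [[-0.737, -0.525, 0.426, 1.156], [0.676, -0.553, 0.487, 0.734], [-0.02, 0.647, 0.762, 1.181], [0.0, 0.0, 0.0, 1.0]]
```

View pics/top0.png

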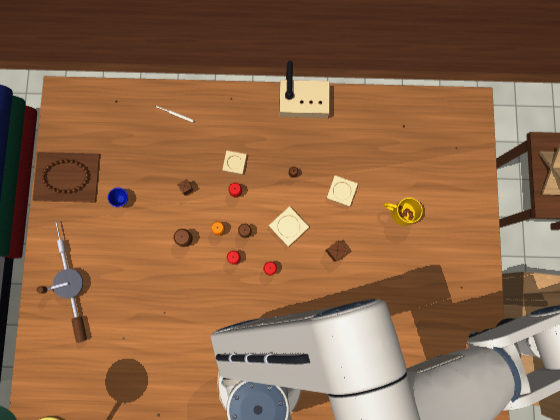

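View pics/scene0.png

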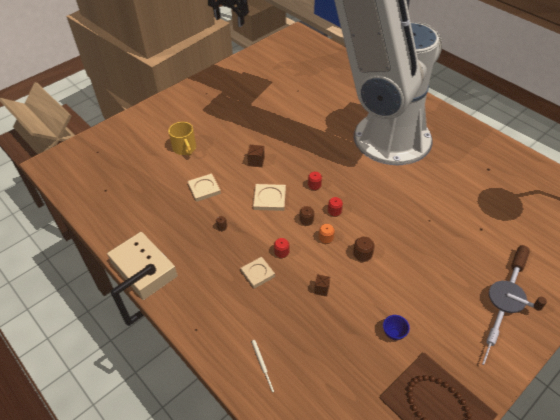

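The top view shows large-drum, middle-drum and small-drum candidates at (182,237), (245,230) and (294,172). Lookalikes:
- square blanks at (187,187) and (338,251)
- orange drum at (218,228)
- red drums at (236,189), (233,257) and (270,268)
- dark bit by the hand drill at (41,290)

The blocks are at (289,226) large, (342,191) middle and (235,162) small. I'll check these in a close crop.

```bash
cat > h.py <<'E'
import numpy as np,cv2
def topix(K,T,P):
    P=np.atleast_2d(P); c=(P-T[:3,3])@T[:3,:3]; return np.c_[K[0,2]+K[0,0]*c[:,0]/-c[:,2],K[1,2]-K[1,1]*c[:,1]/-c[:,2]]
def toplane(K,T,uv,z):
    uv=np.atleast_2d(uv).astype(float); d=np.c_[(uv[:,0]-K[0,2])/K[0,0],-(uv[:,1]-K[1,2])/K[1,1],-np.ones(len(uv))]@T[:3,:3].T
    return T[:3,3]+d*((z-T[2,3])/d[:,2])[:,None]
E
python3 - <<'E'
import numpy as np,cv2
from h import *
f=np.load("top0.npz");p=f["pixels"];K,T=f["intrinsics"],f["world_from_camera"]
cv2.imwrite("pics/crop.png",cv2.resize(p[145:285,160:355],None,fx=4,fy=4,interpolation=cv2.INTER_CUBIC)[...,::-1])
hsv=cv2.cvtColor(p,cv2.COLOR_RGB2HSV)
def blobs(m,amin):
    n,l,s,c=cv2.connectedComponentsWithStats(m.astype(np.uint8)); return [(i,s[i],c[i],l==i) for i in range(1,n) if s[i,4]>amin]
m=np.zeros(p.shape[:2],bool); m[145:290,150:440]=1
print("dark")
for i,s,c,_ in blobs((hsv[...,2]<85)&m,40): print(s.tolist(),c.round(1),toplane(K,T,c,.025).round(3)[0])
print("pale")
for i,s,c,mm in blobs((hsv[...,1]<120)&(hsv[...,2]>150)&m,150):
    cs=cv2.findContours(mm.astype(np.uint8),0,2)[0][0]; w=toplane(K,T,cs[:,0],.016)[:,:2].astype(np.float32)
    print(s.tolist(),c.round(1),toplane(K,T,c,.016).round(3)[0],cv2.minAreaRect(w))
E
```

```text
dark
[289, 168, 12, 9, 41] [294.4 173.1] [ 0.646 -0.094  0.025]
[183, 182, 14, 13, 59] [189.7 188.5] [0.588 0.236 0.025]
[181, 229, 12, 17, 74] [188.1 239. ] [0.427 0.233 0.025]
pale
[222, 150, 24, 24, 429] [234.  161.9] [0.68  0.1   0.016] ((0.6802646517753601, 0.10007070004940033), (0.06624148041009903, 0.06906908750534058), 80.84284973144531)
[327, 175, 31, 32, 627] [341.7 190.6] [ 0.595 -0.246  0.016] ((0.5951151251792908, -0.24595168232917786), (0.07909127324819565, 0.08182411640882492), 71.3538818359375)
[269, 206, 40, 41, 851] [288.4 226. ] [ 0.477 -0.079  0.016] ((0.4770929515361786, -0.0785382091999054), (0.09186340868473053, 0.0925285741686821), 44.1952018737793)
```

View pics/crop.png

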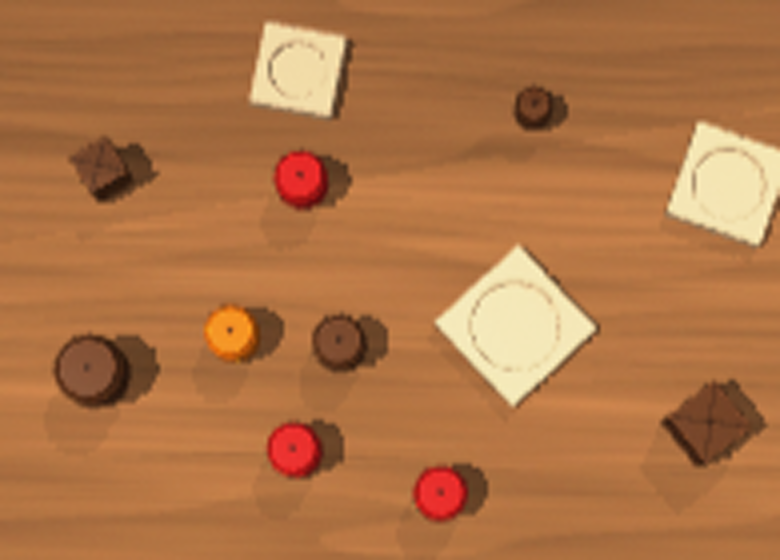

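The crop confirms the choice. The three dark round blanks with a dot are at crop (90,370), (339,343) and (535,107). The two with crosses are square, and the orange and red ones are excluded. Next I compute positions from the dots.

```bash
python3 - <<'E'
import numpy as np,cv2
from h import *
from cell import telemetry
f=np.load("top0.npz");K,T=f["intrinsics"],f["world_from_camera"]
o=lambda u,v:((u+.5)/4-.5+160,(v+.5)/4-.5+145)
for n,u,v,z in[("L",87,368,.056),("M",338,342,.048),("S",535,104,.04),("orange",230,330,.048),("red1",300,175,.048),("red2",293,449,.048),("red3",440,492,.048),("sqslim",102,162,.044),("sqst",712,423,.052),("pL",515,325,.013),("pM",729,184,.013),("pS",299,69,.013)]:
    print(n,toplane(K,T,o(u,v),z)[0].round(4))
s=telemetry.get_state();w,x,y,z=s["ee_rot"]; print("yaw of tool y deg",np.degrees(np.arctan2(1-2*(x*x+z*z),2*(x*y-w*z))),s["eef_pos"])
E
```

```text
L [0.4305 0.2493 0.056 ]
M [0.4563 0.0587 0.048 ]
S [ 0.6503 -0.0901  0.04  ]
orange [0.4635 0.1421 0.048 ]
red1 [0.5867 0.0926 0.048 ]
red2 [0.3733 0.0903 0.048 ]
red3 [ 0.3435 -0.0225  0.048 ]
sqslim [0.594  0.2481 0.044 ]
sqst [ 0.4008 -0.2287  0.052 ]
pL [ 0.4777 -0.0786  0.013 ]
pM [ 0.5954 -0.2472  0.013 ]
pS [0.681  0.0989 0.013 ]
yaw of tool y deg -72.9368433729678 [ 0.18326775 -0.59708857  0.2306213 ]
```

Request:
{"name": "jog_arm", "arguments": {"rows": [{"rz": -8.1},{"rz": -8.1},{"rz": -8.1},{"rz": -8.1},{"rz": -8.1},{"rz": -8.1},{"rz": -8.1},{"rz": -8.1},{"rz": -8.1},{}]}}

```text
$.rows[0]: bad value
```

Request:
{"name": "jog_arm", "arguments": {"rows": [{"x": 4.2,"y": 1.2},{"x": 4.2,"y": 1.2},{"x": 4.2,"y": 1.2},{"x": 4.2,"y": 1.2},{"x": 4.2,"y": 1.2},{"x": 4.2,"y": 1.2},{"x": 4.2,"y": 1.2},{"x": 4.2,"y": 1.2},{"x": 4.2,"y": 1.2},{"x": 4.2,"y": 1.2}]}}

```text
$.rows[0]: bad value
```

Request:
{"name": "jog_arm", "arguments": {"rows": [{"x": 4.2,"y": 1.2},{"x": 4.2,"y": 1.2},{"x": 4.2,"y": 1.2},{"x": 4.2,"y": 1.2},{"x": 4.2,"y": 1.2},{"x": 4.2,"y": 1.2},{"x": 4.2,"y": 1.2},{"x": 4.2,"y": 1.2},{},{}]}}

```text
$.rows[0]: bad value
```

Request:
{"name": "jog_arm", "arguments": {"rows": [{"rx": 0,"ry": 0,"rz": -8.1,"x": 0,"y": 0,"z": 0,"gripper": 0},{"rx": 0,"ry": 0,"rz": -8.1,"x": 0,"y": 0,"z": 0,"gripper": 0},{"rx": 0,"ry": 0,"rz": -8.1,"x": 0,"y": 0,"z": 0,"gripper": 0},{"rx": 0,"ry": 0,"rz": -8.1,"x": 0,"y": 0,"z": 0,"gripper": 0},{"rx": 0,"ry": 0,"rz": -8.1,"x": 0,"y": 0,"z": 0,"gripper": 0},{"rx": 0,"ry": 0,"rz": -8.1,"x": 0,"y": 0,"z": 0,"gripper": 0},{"rx": 0,"ry": 0,"rz": -8.1,"x": 0,"y": 0,"z": 0,"gripper": 0},{"rx": 0,"ry": 0,"rz": -8.1,"x": 0,"y": 0,"z": 0,"gripper": 0},{"rx": 0,"ry": 0,"rz": -8.1,"x": 0,"y": 0,"z": 0,"gripper": 0},{"rx": 0,"ry": 0,"rz": 0,"x": 0,"y": 0,"z": 0,"gripper": 0}], "newtons": 40}}

```text
t: 1.1
eef_pos: [0.1833, -0.5972, 0.2309]
ee_rot: [-0.0, 0.707, 0.708, 0.0]
wrist_force: [0.3, 0.6, -0.0]
grip_width: 0.0857
gripper_force: 0.0
```

Request:
{"name": "jog_arm", "arguments": {"rows": [{"rx": 0,"ry": 0,"rz": 0,"x": 4.2,"y": 1.2,"z": 0,"gripper": 0},{"rx": 0,"ry": 0,"rz": 0,"x": 4.2,"y": 1.2,"z": 0,"gripper": 0},{"rx": 0,"ry": 0,"rz": 0,"x": 4.2,"y": 1.2,"z": 0,"gripper": 0},{"rx": 0,"ry": 0,"rz": 0,"x": 4.2,"y": 1.2,"z": 0,"gripper": 0},{"rx": 0,"ry": 0,"rz": 0,"x": 4.2,"y": 1.2,"z": 0,"gripper": 0},{"rx": 0,"ry": 0,"rz": 0,"x": 4.2,"y": 1.2,"z": 0,"gripper": 0},{"rx": 0,"ry": 0,"rz": 0,"x": 4.2,"y": 1.2,"z": 0,"gripper": 0},{"rx": 0,"ry": 0,"rz": 0,"x": 4.2,"y": 1.2,"z": 0,"gripper": 0},{"rx": 0,"ry": 0,"rz": 0,"x": 4.2,"y": 1.2,"z": 0,"gripper": 0},{"rx": 0,"ry": 0,"rz": 0,"x": 4.2,"y": 1.2,"z": 0,"gripper": 0}]}}

```text
t: 2.1
eef_pos: [0.3037, -0.176, 0.2314]
ee_rot: [0.0, 0.709, 0.705, 0.0]
wrist_force: [0.4, -0.2, 0.6]
grip_width: 0.0854
gripper_force: 0.0
```

Request:
{"name": "jog_arm", "arguments": {"rows": [{"rx": 0,"ry": 0,"rz": 0,"x": 4.2,"y": 1.2,"z": 0,"gripper": 0},{"rx": 0,"ry": 0,"rz": 0,"x": 4.2,"y": 1.2,"z": 0,"gripper": 0},{"rx": 0,"ry": 0,"rz": 0,"x": 4.2,"y": 1.2,"z": 0,"gripper": 0},{"rx": 0,"ry": 0,"rz": 0,"x": 4.2,"y": 1.2,"z": 0,"gripper": 0},{"rx": 0,"ry": 0,"rz": 0,"x": 4.2,"y": 1.2,"z": 0,"gripper": 0},{"rx": 0,"ry": 0,"rz": 0,"x": 4.2,"y": 1.2,"z": 0,"gripper": 0},{"rx": 0,"ry": 0,"rz": 0,"x": 4.2,"y": 1.2,"z": 0,"gripper": 0},{"rx": 0,"ry": 0,"rz": 0,"x": 4.2,"y": 1.2,"z": 0,"gripper": 0},{"rx": 0,"ry": 0,"rz": 0,"x": 0,"y": 0,"z": 0,"gripper": 0},{"rx": 0,"ry": 0,"rz": 0,"x": 0,"y": 0,"z": 0,"gripper": 0}]}}

```text
t: 3.1
eef_pos: [0.3995, 0.159, 0.2309]
ee_rot: [-0.0, 0.708, 0.707, -0.001]
wrist_force: [0.1, -0.3, 0.3]
grip_width: 0.0854
gripper_force: 0.0
```

```bash
cat >> h.py <<'E'
from scipy.spatial.transform import Rotation as R
def wrist(name):
    from cell import telemetry, imaging
    s=telemetry.get_state(); f=imaging.grab_frame("wrist"); w,x,y,z=s["ee_rot"]
    B=np.eye(4); B[:3,:3]=R.from_quat([x,y,z,w]).as_matrix(); B[:3,3]=s["eef_pos"]
    T=B@f["T_tool_cam"]; cv2.imwrite(f"pics/{name}.png",f["pixels"][...,::-1]); np.savez(name+".npz",p=f["pixels"],K=f["intrinsics"],T=T)
    print(s["t"],s["eef_pos"].round(4) if hasattr(s["eef_pos"],"round") else s["eef_pos"],T[:3,3].round(3)); return f["pixels"],f["intrinsics"],T
E
python3 - <<'E'
from h import *
p,K,T=wrist("w1")
for P in([.4305,.2493,.056],[.4563,.0587,.048],[.4635,.1421,.048]): print(topix(K,T,P))
E
```

```text
3.1 [0.3995 0.159  0.2309] [0.399 0.225 0.373]
[[321.43543952  73.03419193]]
[[341.98221404 282.01241207]]
[[353.70104611 198.46253395]]
```

View pics/w1.png

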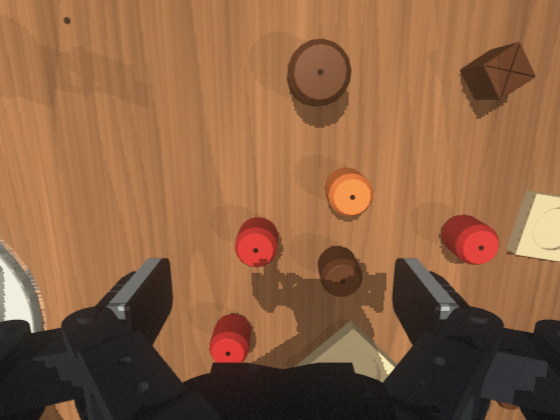

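The wrist view shows the large drum's dot at (320,72), the middle's at (343,281) and orange at (353,197). All are within a pixel or two of the predictions, so I move over the large drum and descend.

Request:
{"name": "jog_arm", "arguments": {"rows": [{"rx": 0,"ry": 0,"rz": 0,"x": 3.0,"y": 1.03,"z": 0,"gripper": 0},{"rx": 0,"ry": 0,"rz": 0,"x": 3.0,"y": 1.03,"z": 0,"gripper": 0},{"rx": 0,"ry": 0,"rz": 0,"x": 3.05,"y": 1.04,"z": 0,"gripper": 0},{"rx": 0,"ry": 0,"rz": 0,"x": 0,"y": 0,"z": 3.5,"gripper": 0},{"rx": 0,"ry": 0,"rz": 0,"x": 0,"y": 0,"z": 3.5,"gripper": 0},{"rx": 0,"ry": 0,"rz": 0,"x": 0,"y": 0,"z": 3.5,"gripper": 0},{"rx": 0,"ry": 0,"rz": 0,"x": 0,"y": 0,"z": 3.5,"gripper": 0},{"rx": 0,"ry": 0,"rz": 0,"x": 0,"y": 0,"z": 0,"gripper": 0},{"rx": 0,"ry": 0,"rz": 0,"x": 0,"y": 0,"z": 0,"gripper": 0},{"rx": 0,"ry": 0,"rz": 0,"x": 0,"y": 0,"z": 0,"gripper": 0}]}}

```text
t: 4.15
eef_pos: [0.4321, 0.2488, 0.0931]
ee_rot: [0.0, 0.708, 0.706, 0.001]
wrist_force: [0.1, 1.0, 0.8]
grip_width: 0.0851
gripper_force: 0.0
```

Request:
{"name": "jog_arm", "arguments": {"rows": [{"rx": 0,"ry": 0,"rz": 0,"x": 0.05,"y": -0.15,"z": 0,"gripper": 0},{"rx": 0,"ry": 0,"rz": 0,"x": 0,"y": 0,"z": 3,"gripper": 0},{"rx": 0,"ry": 0,"rz": 0,"x": 0,"y": 0,"z": 3,"gripper": 0},{"rx": 0,"ry": 0,"rz": 0,"x": 0,"y": 0,"z": 1.5,"gripper": 0},{"rx": 0,"ry": 0,"rz": 0,"x": 0,"y": 0,"z": 0.6,"gripper": 0},{"rx": 0,"ry": 0,"rz": 0,"x": 0,"y": 0,"z": 0,"gripper": 0},{"rx": 0,"ry": 0,"rz": 0,"x": 0,"y": 0,"z": 0,"gripper": 60},{"rx": 0,"ry": 0,"rz": 0,"x": 0,"y": 0,"z": 0,"gripper": 120},{"rx": 0,"ry": 0,"rz": 0,"x": 0,"y": 0,"z": 0,"gripper": 160},{"rx": 0,"ry": 0,"rz": 0,"x": 0,"y": 0,"z": 0,"gripper": 160}], "newtons": 40}}

```text
t: 5.15
eef_pos: [0.4302, 0.2498, 0.0116]
ee_rot: [0.0, 0.707, 0.707, 0.001]
wrist_force: [-1.6, -0.8, 8.4]
grip_width: 0.0525
gripper_force: 40.6
```

Request:
{"name": "jog_arm", "arguments": {"rows": [{"rx": 0,"ry": 0,"rz": 0,"x": 0,"y": 0,"z": 0,"gripper": 160},{"rx": 0,"ry": 0,"rz": 0,"x": 0,"y": 0,"z": 0,"gripper": 160},{"rx": 0,"ry": 0,"rz": 0,"x": 0,"y": 0,"z": 0,"gripper": 160},{"rx": 0,"ry": 0,"rz": 0,"x": 0,"y": 0,"z": 0,"gripper": 160},{"rx": 0,"ry": 0,"rz": 0,"x": 0,"y": 0,"z": 0,"gripper": 160},{"rx": 0,"ry": 0,"rz": 0,"x": 0,"y": 0,"z": 0,"gripper": 160},{"rx": 0,"ry": 0,"rz": 0,"x": 0,"y": 0,"z": 0,"gripper": 160},{"rx": 0,"ry": 0,"rz": 0,"x": 0,"y": 0,"z": 0,"gripper": 160},{"rx": 0,"ry": 0,"rz": 0,"x": 0,"y": 0,"z": 0,"gripper": 160},{"rx": 0,"ry": 0,"rz": 0,"x": 0,"y": 0,"z": 0,"gripper": 160}]}}

```text
t: 6.15
eef_pos: [0.4302, 0.2498, 0.0116]
ee_rot: [0.0, 0.707, 0.707, 0.001]
wrist_force: [-0.7, -0.9, 9.0]
grip_width: 0.0527
gripper_force: 40.6
```

Request:
{"name": "jog_arm", "arguments": {"rows": [{"rx": 0,"ry": 0,"rz": 0,"x": 0,"y": 0,"z": -1,"gripper": 160},{"rx": 0,"ry": 0,"rz": 0,"x": 0,"y": 0,"z": -3,"gripper": 160},{"rx": 0,"ry": 0,"rz": 0,"x": 0,"y": 0,"z": -4,"gripper": 160},{"rx": 0,"ry": 0,"rz": 0,"x": 0,"y": 0,"z": -4,"gripper": 160},{"rx": 0,"ry": 0,"rz": 0,"x": 0,"y": 0,"z": -4,"gripper": 160},{"rx": 0,"ry": 0,"rz": 0,"x": -1.5,"y": 0.3,"z": -2,"gripper": 160},{"rx": 0,"ry": 0,"rz": 0,"x": -3,"y": 0.5,"z": 0,"gripper": 160},{"rx": 0,"ry": 0,"rz": 0,"x": -3,"y": 0.5,"z": 0,"gripper": 160},{"rx": 0,"ry": 0,"rz": 0,"x": -3,"y": 0.5,"z": 0,"gripper": 160},{"rx": 0,"ry": 0,"rz": 0,"x": -3,"y": 0.5,"z": 0,"gripper": 160}]}}

```text
t: 7.15
eef_pos: [0.4523, 0.1132, 0.1913]
ee_rot: [0.0, 0.707, 0.707, 0.0]
wrist_force: [0.3, -0.1, -1.0]
grip_width: 0.0529
gripper_force: 42.5
```

Request:
{"name": "jog_arm", "arguments": {"rows": [{"rx": 0,"ry": 0,"rz": 0,"x": -3,"y": 0.4,"z": 0,"gripper": 160},{"rx": 0,"ry": 0,"rz": 0,"x": -3,"y": 0.4,"z": 0,"gripper": 160},{"rx": 0,"ry": 0,"rz": 0,"x": -3,"y": 0.4,"z": 0,"gripper": 160},{"rx": 0,"ry": 0,"rz": 0,"x": -3,"y": 0.4,"z": 0,"gripper": 160},{"rx": 0,"ry": 0,"rz": 0,"x": -3,"y": 0.4,"z": 0,"gripper": 160},{"rx": 0,"ry": 0,"rz": 0,"x": -2,"y": 0.4,"z": 0,"gripper": 160},{"rx": 0,"ry": 0,"rz": 0,"x": -2,"y": 0,"z": 0,"gripper": 160},{"rx": 0,"ry": 0,"rz": 0,"x": 0,"y": 0,"z": 0,"gripper": 160},{"rx": 0,"ry": 0,"rz": 0,"x": 0,"y": 0,"z": 0,"gripper": 160},{"rx": 0,"ry": 0,"rz": 0,"x": 0,"y": 0,"z": 0,"gripper": 160}]}}

```text
t: 8.15
eef_pos: [0.476, -0.0751, 0.1906]
ee_rot: [-0.0, 0.707, 0.707, 0.0]
wrist_force: [-0.2, 0.4, -1.3]
grip_width: 0.053
gripper_force: 42.5
```

```bash
python3 - <<'E'
from h import *
p,K,T=wrist("w2")
print(topix(K,T,[.4777,-.0786,.013]))
E
```

```text
8.15 [ 0.476  -0.0751  0.1906] [ 0.475 -0.009  0.332]
[[284.94728344 185.53560026]]
```

View pics/w2.png

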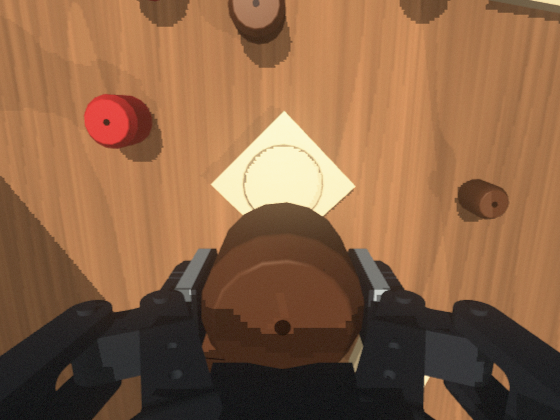

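The pocket's ring is centred near (283,184), against a prediction of (285,185.5), and the drum's dot at (283,327) is centred between the pads. Lowering.

Request:
{"name": "jog_arm", "arguments": {"rows": [{"rx": 0,"ry": 0,"rz": 0,"x": -0.35,"y": 0.12,"z": 2,"gripper": 160},{"rx": 0,"ry": 0,"rz": 0,"x": 0,"y": 0,"z": 3,"gripper": 160},{"rx": 0,"ry": 0,"rz": 0,"x": 0,"y": 0,"z": 3,"gripper": 160},{"rx": 0,"ry": 0,"rz": 0,"x": 0,"y": 0,"z": 3,"gripper": 160},{"rx": 0,"ry": 0,"rz": 0,"x": 0,"y": 0,"z": 2,"gripper": 160},{"rx": 0,"ry": 0,"rz": 0,"x": 0,"y": 0,"z": 1,"gripper": 160},{"rx": 0,"ry": 0,"rz": 0,"x": 0,"y": 0,"z": 0.5,"gripper": 160},{"rx": 0,"ry": 0,"rz": 0,"x": 0,"y": 0,"z": 0,"gripper": 160},{"rx": 0,"ry": 0,"rz": 0,"x": 0,"y": 0,"z": 0,"gripper": 160},{"rx": 0,"ry": 0,"rz": 0,"x": 0,"y": 0,"z": 0,"gripper": 160}]}}

```text
t: 9.2
eef_pos: [0.4782, -0.0793, 0.0462]
ee_rot: [0.001, 0.707, 0.707, 0.001]
wrist_force: [0.2, -0.3, -1.4]
grip_width: 0.0529
gripper_force: 42.5
```

Request:
{"name": "jog_arm", "arguments": {"rows": [{"rx": 0,"ry": 0,"rz": 0,"x": 0,"y": 0,"z": 0.7,"gripper": 160},{"rx": 0,"ry": 0,"rz": 0,"x": 0,"y": 0,"z": 0.6,"gripper": 160},{"rx": 0,"ry": 0,"rz": 0,"x": 0,"y": 0,"z": 0.5,"gripper": 160},{"rx": 0,"ry": 0,"rz": 0,"x": 0,"y": 0,"z": 0.3,"gripper": 160},{"rx": 0,"ry": 0,"rz": 0,"x": 0,"y": 0,"z": 0.2,"gripper": 160},{"rx": 0,"ry": 0,"rz": 0,"x": 0,"y": 0,"z": 0.1,"gripper": 160},{"rx": 0,"ry": 0,"rz": 0,"x": 0,"y": 0,"z": 0,"gripper": 160},{"rx": 0,"ry": 0,"rz": 0,"x": 0,"y": 0,"z": 0,"gripper": 160},{"rx": 0,"ry": 0,"rz": 0,"x": 0,"y": 0,"z": 0,"gripper": 160},{"rx": 0,"ry": 0,"rz": 0,"x": 0,"y": 0,"z": 0,"gripper": 160}]}}

```text
t: 10.2
eef_pos: [0.4772, -0.0792, 0.0216]
ee_rot: [-0.0, 0.707, 0.707, -0.0]
wrist_force: [-2.8, -0.0, 7.5]
grip_width: 0.0527
gripper_force: 43.3
```

Contact with the floor at the expected height. Release and rise.

Request:
{"name": "jog_arm", "arguments": {"rows": [{"rx": 0,"ry": 0,"rz": 0,"x": 0,"y": 0,"z": 0,"gripper": 80},{"rx": 0,"ry": 0,"rz": 0,"x": 0,"y": 0,"z": 0,"gripper": 40},{"rx": 0,"ry": 0,"rz": 0,"x": 0,"y": 0,"z": 0,"gripper": 0},{"rx": 0,"ry": 0,"rz": 0,"x": 0,"y": 0,"z": 0,"gripper": 0},{"rx": 0,"ry": 0,"rz": 0,"x": 0,"y": 0,"z": 0,"gripper": 0},{"rx": 0,"ry": 0,"rz": 0,"x": 0,"y": 0,"z": 0,"gripper": 0},{"rx": 0,"ry": 0,"rz": 0,"x": 0,"y": 0,"z": 0,"gripper": 0},{"rx": 0,"ry": 0,"rz": 0,"x": 0,"y": 0,"z": 0,"gripper": 0},{"rx": 0,"ry": 0,"rz": 0,"x": 0,"y": 0,"z": -2,"gripper": 0},{"rx": 0,"ry": 0,"rz": 0,"x": 0,"y": 0,"z": -4,"gripper": 0}]}}

```text
t: 11.2
eef_pos: [0.4753, -0.0788, 0.0798]
ee_rot: [-0.002, 0.707, 0.707, -0.002]
wrist_force: [0.5, -0.4, 0.1]
grip_width: 0.0854
gripper_force: 0.0
```

Request:
{"name": "jog_arm", "arguments": {"rows": [{"rx": 0,"ry": 0,"rz": 0,"x": 0,"y": 0,"z": -4,"gripper": 0},{"rx": 0,"ry": 0,"rz": 0,"x": 0,"y": 0,"z": -4,"gripper": 0},{"rx": 0,"ry": 0,"rz": 0,"x": 0,"y": 0,"z": -4,"gripper": 0},{"rx": 0,"ry": 0,"rz": 0,"x": 3,"y": -0.4,"z": 0,"gripper": 0},{"rx": 0,"ry": 0,"rz": 0,"x": 3,"y": -0.4,"z": 0,"gripper": 0},{"rx": 0,"ry": 0,"rz": 0,"x": 3,"y": -0.5,"z": 0,"gripper": 0},{"rx": 0,"ry": 0,"rz": 0,"x": 3,"y": -0.5,"z": 0,"gripper": 0},{"rx": 0,"ry": 0,"rz": 0,"x": 1.8,"y": -0.3,"z": 0,"gripper": 0},{"rx": 0,"ry": 0,"rz": 0,"x": 0,"y": 0,"z": 0,"gripper": 0},{"rx": 0,"ry": 0,"rz": 0,"x": 0,"y": 0,"z": 0,"gripper": 0}]}}

```text
t: 12.2
eef_pos: [0.4565, 0.0588, 0.2013]
ee_rot: [0.0, 0.707, 0.707, -0.0]
wrist_force: [-0.3, -0.7, 0.0]
grip_width: 0.0855
gripper_force: 0.0
```

```bash
python3 - <<'E'
from h import *
p,K,T=wrist("w3")
print(topix(K,T,[[.4563,.0587,.048],[.4635,.1421,.048],[.4772,-.0792,.066]]))
E
```

```text
12.2 [0.4565 0.0588 0.2013] [0.456 0.125 0.343]
[[282.91891676 187.6556089 ]
 [292.59848192  80.6263681 ]
 [306.66435439 347.1444022 ]]
```

View pics/w3.png

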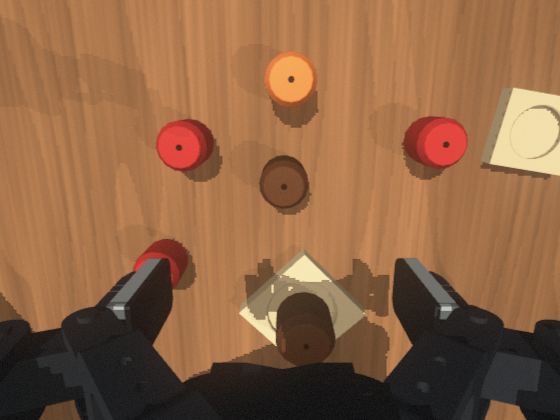

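The large drum's dot is at (306,346), predicted (306.7,347), so it's seated. The middle drum's dot is at (283,186). Descending on it.

Request:
{"name": "jog_arm", "arguments": {"rows": [{"rx": 0,"ry": 0,"rz": 0,"x": 0.05,"y": 0,"z": 3,"gripper": 0},{"rx": 0,"ry": 0,"rz": 0,"x": 0,"y": 0,"z": 3,"gripper": 0},{"rx": 0,"ry": 0,"rz": 0,"x": 0,"y": 0,"z": 3,"gripper": 0},{"rx": 0,"ry": 0,"rz": 0,"x": 0,"y": 0,"z": 3,"gripper": 0},{"rx": 0,"ry": 0,"rz": 0,"x": 0,"y": 0,"z": 1,"gripper": 0},{"rx": 0,"ry": 0,"rz": 0,"x": 0,"y": 0,"z": 0,"gripper": 0},{"rx": 0,"ry": 0,"rz": 0,"x": 0,"y": 0,"z": 0,"gripper": 0},{"rx": 0,"ry": 0,"rz": 0,"x": 0,"y": 0,"z": 2,"gripper": 0},{"rx": 0,"ry": 0,"rz": 0,"x": 0,"y": 0,"z": 2,"gripper": 0},{"rx": 0,"ry": 0,"rz": 0,"x": 0,"y": 0,"z": 0,"gripper": 0}]}}

```text
t: 13.25
eef_pos: [0.4563, 0.0592, 0.0311]
ee_rot: [-0.0, 0.707, 0.707, -0.0]
wrist_force: [0.3, -0.7, 0.4]
grip_width: 0.0856
gripper_force: 0.0
```

Request:
{"name": "jog_arm", "arguments": {"rows": [{"rx": 0,"ry": 0,"rz": 0,"x": 0,"y": 0,"z": 1.2,"gripper": 0},{"rx": 0,"ry": 0,"rz": 0,"x": 0,"y": 0,"z": 0.8,"gripper": 0},{"rx": 0,"ry": 0,"rz": 0,"x": 0,"y": 0,"z": 0,"gripper": 0},{"rx": 0,"ry": 0,"rz": 0,"x": 0,"y": 0,"z": 0,"gripper": 80},{"rx": 0,"ry": 0,"rz": 0,"x": 0,"y": 0,"z": 0,"gripper": 130},{"rx": 0,"ry": 0,"rz": 0,"x": 0,"y": 0,"z": 0,"gripper": 180},{"rx": 0,"ry": 0,"rz": 0,"x": 0,"y": 0,"z": 0,"gripper": 190},{"rx": 0,"ry": 0,"rz": 0,"x": 0,"y": 0,"z": 0,"gripper": 190},{"rx": 0,"ry": 0,"rz": 0,"x": 0,"y": 0,"z": 0,"gripper": 190},{"rx": 0,"ry": 0,"rz": 0,"x": 0,"y": 0,"z": 0,"gripper": 190}], "newtons": 35}}

```text
t: 14.25
eef_pos: [0.4568, 0.0594, 0.0118]
ee_rot: [0.0, 0.707, 0.707, 0.0]
wrist_force: [-1.0, 1.2, 6.6]
grip_width: 0.0408
gripper_force: 34.6
```

Request:
{"name": "jog_arm", "arguments": {"rows": [{"rx": 0,"ry": 0,"rz": 0,"x": 0,"y": 0,"z": -1,"gripper": 190},{"rx": 0,"ry": 0,"rz": 0,"x": 0,"y": 0,"z": -3,"gripper": 190},{"rx": 0,"ry": 0,"rz": 0,"x": 0,"y": 0,"z": -4,"gripper": 190},{"rx": 0,"ry": 0,"rz": 0,"x": 0,"y": 0,"z": -4,"gripper": 190},{"rx": 0,"ry": 0,"rz": 0,"x": 0,"y": 0,"z": -4,"gripper": 190},{"rx": 0,"ry": 0,"rz": 0,"x": -1.5,"y": 0.5,"z": -2,"gripper": 190},{"rx": 0,"ry": 0,"rz": 0,"x": -3,"y": 1.4,"z": 0,"gripper": 190},{"rx": 0,"ry": 0,"rz": 0,"x": -3,"y": 1.4,"z": 0,"gripper": 190},{"rx": 0,"ry": 0,"rz": 0,"x": -3,"y": 1.4,"z": 0,"gripper": 190},{"rx": 0,"ry": 0,"rz": 0,"x": -3,"y": 1.4,"z": 0,"gripper": 190}]}}

```text
t: 15.25
eef_pos: [0.5176, -0.0769, 0.1922]
ee_rot: [0.0, 0.707, 0.707, 0.0]
wrist_force: [1.2, 0.3, -1.0]
grip_width: 0.0405
gripper_force: 35.7
```

Request:
{"name": "jog_arm", "arguments": {"rows": [{"rx": 0,"ry": 0,"rz": 0,"x": -3,"y": 1.4,"z": 0,"gripper": 190},{"rx": 0,"ry": 0,"rz": 0,"x": -3,"y": 1.4,"z": 0,"gripper": 190},{"rx": 0,"ry": 0,"rz": 0,"x": -3,"y": 1.4,"z": 0,"gripper": 190},{"rx": 0,"ry": 0,"rz": 0,"x": -3,"y": 1.4,"z": 0,"gripper": 190},{"rx": 0,"ry": 0,"rz": 0,"x": -3,"y": 1.4,"z": 0,"gripper": 190},{"rx": 0,"ry": 0,"rz": 0,"x": -2,"y": 0.7,"z": 0,"gripper": 190},{"rx": 0,"ry": 0,"rz": 0,"x": 0,"y": 0,"z": 0,"gripper": 190},{"rx": 0,"ry": 0,"rz": 0,"x": 0,"y": 0,"z": 0,"gripper": 190},{"rx": 0,"ry": 0,"rz": 0,"x": 0,"y": 0,"z": 0,"gripper": 190},{"rx": 0,"ry": 0,"rz": 0,"x": 0,"y": 0,"z": 0,"gripper": 190}]}}

```text
t: 16.25
eef_pos: [0.594, -0.2448, 0.1915]
ee_rot: [-0.0, 0.707, 0.707, 0.0]
wrist_force: [0.6, -0.6, 0.1]
grip_width: 0.0408
gripper_force: 35.7
```

```bash
python3 - <<'E'
from h import *
p,K,T=wrist("w4")
print(topix(K,T,[[.5954,-.2472,.016],[.4772,-.0792,.066]]))
m=cv2.cvtColor(p,cv2.COLOR_RGB2HSV); m=((m[...,1]<120)&(m[...,2]>150)).astype(np.uint8)
for c in cv2.findContours(m,0,2)[0]:
    if cv2.contourArea(c)>800: print(cv2.boundingRect(c))
E
```

```text
16.25 [ 0.594  -0.2448  0.1915] [ 0.593 -0.179  0.333]
[[284.76782067 184.82610299]
 [ 98.66085293 -59.32796882]]
(228, 125, 113, 102)
(79, 0, 107, 57)
```

View pics/w4.png

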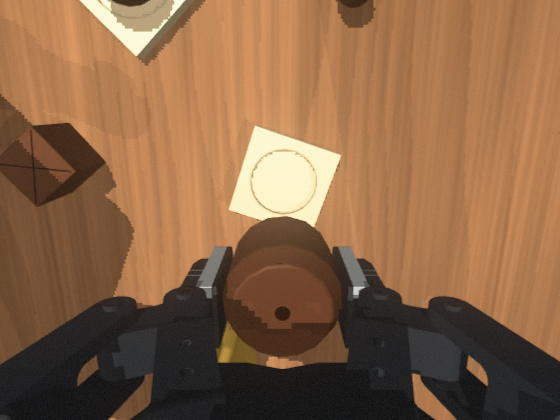

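The middle block's ring is at about (284,182), within 2 mm of the prediction, with the drum centred in the pads at (283,313). Lowering.

Request:
{"name": "jog_arm", "arguments": {"rows": [{"rx": 0,"ry": 0,"rz": 0,"x": -0.15,"y": 0.1,"z": 2,"gripper": 190},{"rx": 0,"ry": 0,"rz": 0,"x": 0,"y": 0,"z": 3,"gripper": 190},{"rx": 0,"ry": 0,"rz": 0,"x": 0,"y": 0,"z": 3,"gripper": 190},{"rx": 0,"ry": 0,"rz": 0,"x": 0,"y": 0,"z": 3,"gripper": 190},{"rx": 0,"ry": 0,"rz": 0,"x": 0,"y": 0,"z": 2,"gripper": 190},{"rx": 0,"ry": 0,"rz": 0,"x": 0,"y": 0,"z": 1,"gripper": 190},{"rx": 0,"ry": 0,"rz": 0,"x": 0,"y": 0,"z": 0.5,"gripper": 190},{"rx": 0,"ry": 0,"rz": 0,"x": 0,"y": 0,"z": 0,"gripper": 190},{"rx": 0,"ry": 0,"rz": 0,"x": 0,"y": 0,"z": 0,"gripper": 190},{"rx": 0,"ry": 0,"rz": 0,"x": 0,"y": 0,"z": 0,"gripper": 190}]}}

```text
t: 17.3
eef_pos: [0.5961, -0.2476, 0.0475]
ee_rot: [0.001, 0.707, 0.707, 0.0]
wrist_force: [-0.3, -0.7, -0.9]
grip_width: 0.0409
gripper_force: 35.7
```

Request:
{"name": "jog_arm", "arguments": {"rows": [{"rx": 0,"ry": 0,"rz": 0,"x": 0.1,"y": -0.05,"z": 0.8,"gripper": 190},{"rx": 0,"ry": 0,"rz": 0,"x": 0,"y": 0,"z": 0.6,"gripper": 190},{"rx": 0,"ry": 0,"rz": 0,"x": 0,"y": 0,"z": 0.5,"gripper": 190},{"rx": 0,"ry": 0,"rz": 0,"x": 0,"y": 0,"z": 0.3,"gripper": 190},{"rx": 0,"ry": 0,"rz": 0,"x": 0,"y": 0,"z": 0.2,"gripper": 190},{"rx": 0,"ry": 0,"rz": 0,"x": 0,"y": 0,"z": 0.1,"gripper": 190},{"rx": 0,"ry": 0,"rz": 0,"x": 0,"y": 0,"z": 0.05,"gripper": 190},{"rx": 0,"ry": 0,"rz": 0,"x": 0,"y": 0,"z": 0,"gripper": 190},{"rx": 0,"ry": 0,"rz": 0,"x": 0,"y": 0,"z": 0,"gripper": 190},{"rx": 0,"ry": 0,"rz": 0,"x": 0,"y": 0,"z": 0,"gripper": 190}]}}

```text
t: 18.3
eef_pos: [0.5946, -0.2462, 0.0219]
ee_rot: [-0.0, 0.707, 0.707, -0.0]
wrist_force: [-5.5, 1.7, 11.4]
grip_width: 0.0408
gripper_force: 36.9
```

Request:
{"name": "jog_arm", "arguments": {"rows": [{"rx": 0,"ry": 0,"rz": 0,"x": 0,"y": 0,"z": 0,"gripper": 110},{"rx": 0,"ry": 0,"rz": 0,"x": 0,"y": 0,"z": 0,"gripper": 50},{"rx": 0,"ry": 0,"rz": 0,"x": 0,"y": 0,"z": 0,"gripper": 0},{"rx": 0,"ry": 0,"rz": 0,"x": 0,"y": 0,"z": 0,"gripper": 0},{"rx": 0,"ry": 0,"rz": 0,"x": 0,"y": 0,"z": 0,"gripper": 0},{"rx": 0,"ry": 0,"rz": 0,"x": 0,"y": 0,"z": 0,"gripper": 0},{"rx": 0,"ry": 0,"rz": 0,"x": 0,"y": 0,"z": 0,"gripper": 0},{"rx": 0,"ry": 0,"rz": 0,"x": 0,"y": 0,"z": 0,"gripper": 0},{"rx": 0,"ry": 0,"rz": 0,"x": 0,"y": 0,"z": -2,"gripper": 0},{"rx": 0,"ry": 0,"rz": 0,"x": 0,"y": 0,"z": -4,"gripper": 0}]}}

```text
t: 19.3
eef_pos: [0.5925, -0.2453, 0.0784]
ee_rot: [-0.003, 0.707, 0.707, -0.001]
wrist_force: [0.8, -0.0, 0.2]
grip_width: 0.0853
gripper_force: 0.0
```

Request:
{"name": "jog_arm", "arguments": {"rows": [{"rx": 0,"ry": 0,"rz": 0,"x": 0,"y": 0,"z": -4,"gripper": 0},{"rx": 0,"ry": 0,"rz": 0,"x": 0,"y": 0,"z": -4,"gripper": 0},{"rx": 0,"ry": 0,"rz": 0,"x": 0,"y": 0,"z": -4,"gripper": 0},{"rx": 0,"ry": 0,"rz": 0,"x": 3,"y": 1.1,"z": 0,"gripper": 0},{"rx": 0,"ry": 0,"rz": 0,"x": 3,"y": 1.1,"z": 0,"gripper": 0},{"rx": 0,"ry": 0,"rz": 0,"x": 3,"y": 1.1,"z": 0,"gripper": 0},{"rx": 0,"ry": 0,"rz": 0,"x": 3,"y": 1.1,"z": 0,"gripper": 0},{"rx": 0,"ry": 0,"rz": 0,"x": 3,"y": 1.1,"z": 0,"gripper": 0},{"rx": 0,"ry": 0,"rz": 0,"x": 0.6,"y": 0,"z": 0,"gripper": 0},{"rx": 0,"ry": 0,"rz": 0,"x": 0,"y": 0,"z": 0,"gripper": 0}]}}

```text
t: 20.3
eef_pos: [0.6498, -0.0893, 0.2006]
ee_rot: [-0.0, 0.707, 0.708, -0.0]
wrist_force: [0.6, -0.4, -0.2]
grip_width: 0.0856
gripper_force: 0.0
```

```bash
python3 - <<'E'
from h import *
p,K,T=wrist("w5")
print(topix(K,T,[[.6503,-.0901,.04],[.5948,-.246,.058],[.681,.0989,.013]]))
E
```

```text
20.3 [ 0.6498 -0.0893  0.2006] [ 0.649 -0.024  0.342]
[[283.79919009 186.56753397]
 [221.77224076 359.71168864]
 [323.9646007  -58.5199027 ]]
```

View pics/w5.png

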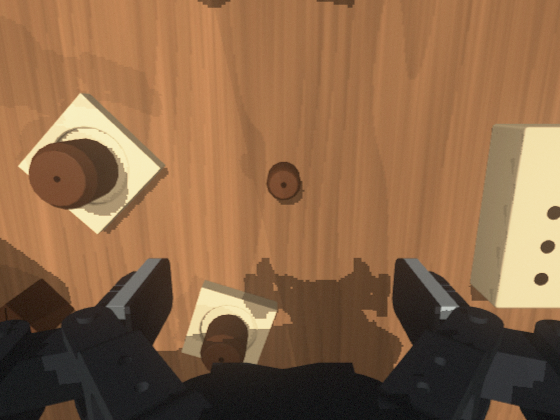

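The middle drum's dot at (222,360) matches the prediction, so it's seated. The small drum's dot at (283,185) is right below the tool. Descending.

Request:
{"name": "jog_arm", "arguments": {"rows": [{"rx": 0,"ry": 0,"rz": 0,"x": 0,"y": 0.05,"z": 3,"gripper": 0},{"rx": 0,"ry": 0,"rz": 0,"x": 0,"y": 0,"z": 3,"gripper": 0},{"rx": 0,"ry": 0,"rz": 0,"x": 0,"y": 0,"z": 3,"gripper": 0},{"rx": 0,"ry": 0,"rz": 0,"x": 0,"y": 0,"z": 3,"gripper": 0},{"rx": 0,"ry": 0,"rz": 0,"x": 0,"y": 0,"z": 3,"gripper": 0},{"rx": 0,"ry": 0,"rz": 0,"x": 0,"y": 0,"z": 2,"gripper": 0},{"rx": 0,"ry": 0,"rz": 0,"x": 0,"y": 0,"z": 0,"gripper": 0},{"rx": 0,"ry": 0,"rz": 0,"x": 0,"y": 0,"z": 0,"gripper": 0},{"rx": 0,"ry": 0,"rz": 0,"x": 0,"y": 0,"z": 0,"gripper": 60},{"rx": 0,"ry": 0,"rz": 0,"x": 0,"y": 0,"z": 0,"gripper": 60}]}}

```text
t: 21.35
eef_pos: [0.6514, -0.0907, 0.0324]
ee_rot: [0.001, 0.707, 0.707, 0.001]
wrist_force: [0.9, -0.1, 0.4]
grip_width: 0.0651
gripper_force: 0.0
```

Request:
{"name": "jog_arm", "arguments": {"rows": [{"rx": 0,"ry": 0,"rz": 0,"x": 0.1,"y": -0.1,"z": 1.2,"gripper": 60},{"rx": 0,"ry": 0,"rz": 0,"x": 0,"y": 0,"z": 0.8,"gripper": 60},{"rx": 0,"ry": 0,"rz": 0,"x": 0,"y": 0,"z": 0,"gripper": 60},{"rx": 0,"ry": 0,"rz": 0,"x": 0,"y": 0,"z": 0,"gripper": 130},{"rx": 0,"ry": 0,"rz": 0,"x": 0,"y": 0,"z": 0,"gripper": 180},{"rx": 0,"ry": 0,"rz": 0,"x": 0,"y": 0,"z": 0,"gripper": 220},{"rx": 0,"ry": 0,"rz": 0,"x": 0,"y": 0,"z": 0,"gripper": 220},{"rx": 0,"ry": 0,"rz": 0,"x": 0,"y": 0,"z": 0,"gripper": 220},{"rx": 0,"ry": 0,"rz": 0,"x": 0,"y": 0,"z": 0,"gripper": 220},{"rx": 0,"ry": 0,"rz": 0,"x": 0,"y": 0,"z": 0,"gripper": 220}], "newtons": 30}}

```text
t: 22.35
eef_pos: [0.6497, -0.0894, 0.0111]
ee_rot: [0.0, 0.707, 0.707, 0.0]
wrist_force: [-0.3, -0.2, 3.2]
grip_width: 0.0291
gripper_force: 29.8
```

Request:
{"name": "jog_arm", "arguments": {"rows": [{"rx": 0,"ry": 0,"rz": 0,"x": 0,"y": 0,"z": -1,"gripper": 220},{"rx": 0,"ry": 0,"rz": 0,"x": 0,"y": 0,"z": -3,"gripper": 220},{"rx": 0,"ry": 0,"rz": 0,"x": 0,"y": 0,"z": -4,"gripper": 220},{"rx": 0,"ry": 0,"rz": 0,"x": 0,"y": 0,"z": -4,"gripper": 220},{"rx": 0,"ry": 0,"rz": 0,"x": 0,"y": 0,"z": -4,"gripper": 220},{"rx": 0,"ry": 0,"rz": 0,"x": 1.5,"y": 0.3,"z": -2,"gripper": 220},{"rx": 0,"ry": 0,"rz": 0,"x": 3,"y": 0.5,"z": 0,"gripper": 220},{"rx": 0,"ry": 0,"rz": 0,"x": 3,"y": 0.5,"z": 0,"gripper": 220},{"rx": 0,"ry": 0,"rz": 0,"x": 3,"y": 0.5,"z": 0,"gripper": 220},{"rx": 0,"ry": 0,"rz": 0,"x": 3,"y": 0.5,"z": 0,"gripper": 220}]}}

```text
t: 23.35
eef_pos: [0.6724, 0.0468, 0.1915]
ee_rot: [0.0, 0.707, 0.707, 0.0]
wrist_force: [-0.2, 0.2, -0.5]
grip_width: 0.0288
gripper_force: 29.7
```

Request:
{"name": "jog_arm", "arguments": {"rows": [{"rx": 0,"ry": 0,"rz": 0,"x": 3,"y": 0.5,"z": 0,"gripper": 220},{"rx": 0,"ry": 0,"rz": 0,"x": 2.3,"y": 0.3,"z": 0,"gripper": 220},{"rx": 0,"ry": 0,"rz": 0,"x": 0,"y": 0,"z": 0,"gripper": 220},{"rx": 0,"ry": 0,"rz": 0,"x": 0,"y": 0,"z": 0,"gripper": 220},{"rx": 0,"ry": 0,"rz": 0,"x": 0,"y": 0,"z": 0,"gripper": 220},{"rx": 0,"ry": 0,"rz": 0,"x": 0,"y": 0,"z": 0,"gripper": 220},{"rx": 0,"ry": 0,"rz": 0,"x": 0,"y": 0,"z": 0,"gripper": 220},{"rx": 0,"ry": 0,"rz": 0,"x": 0,"y": 0,"z": 0,"gripper": 220},{"rx": 0,"ry": 0,"rz": 0,"x": 0,"y": 0,"z": 0,"gripper": 220},{"rx": 0,"ry": 0,"rz": 0,"x": 0,"y": 0,"z": 0,"gripper": 220}]}}

```text
t: 24.35
eef_pos: [0.6806, 0.0985, 0.1908]
ee_rot: [-0.0, 0.707, 0.707, 0.0]
wrist_force: [-0.1, 0.4, -0.4]
grip_width: 0.0289
gripper_force: 29.7
```

```bash
python3 - <<'E'
from h import *
p,K,T=wrist("w6")
print(topix(K,T,[[.681,.0989,.016],[.5867,.0926,.048]]))
E
```

```text
24.35 [0.6806 0.0985 0.1908] [0.68  0.164 0.333]
[[283.63539209 181.78352396]
 [165.36231084 197.67026929]]
```

View pics/w6.png

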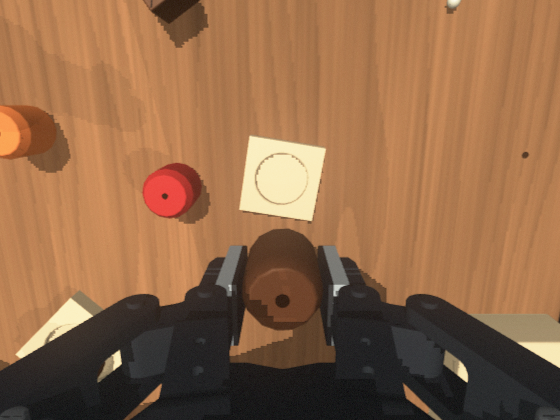

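The small block's ring is at (282,179), about 1.5 mm from the prediction, and the drum is centred at (283,300). The red drum at (165,196) is clear, and I'll open only part way. Lowering.

Request:
{"name": "jog_arm", "arguments": {"rows": [{"rx": 0,"ry": 0,"rz": 0,"x": 0.13,"y": 0,"z": 2,"gripper": 220},{"rx": 0,"ry": 0,"rz": 0,"x": 0,"y": 0,"z": 3,"gripper": 220},{"rx": 0,"ry": 0,"rz": 0,"x": 0,"y": 0,"z": 3,"gripper": 220},{"rx": 0,"ry": 0,"rz": 0,"x": 0,"y": 0,"z": 3,"gripper": 220},{"rx": 0,"ry": 0,"rz": 0,"x": 0,"y": 0,"z": 2,"gripper": 220},{"rx": 0,"ry": 0,"rz": 0,"x": 0,"y": 0,"z": 1,"gripper": 220},{"rx": 0,"ry": 0,"rz": 0,"x": 0,"y": 0,"z": 0.5,"gripper": 220},{"rx": 0,"ry": 0,"rz": 0,"x": 0,"y": 0,"z": 0,"gripper": 220},{"rx": 0,"ry": 0,"rz": 0,"x": 0,"y": 0,"z": 0,"gripper": 220},{"rx": 0,"ry": 0,"rz": 0,"x": 0,"y": 0,"z": 0,"gripper": 220}]}}

```text
t: 25.4
eef_pos: [0.6814, 0.1001, 0.0471]
ee_rot: [0.001, 0.707, 0.707, 0.001]
wrist_force: [-0.6, -0.4, 0.2]
grip_width: 0.0286
gripper_force: 29.7
```

Request:
{"name": "jog_arm", "arguments": {"rows": [{"rx": 0,"ry": 0,"rz": 0,"x": 0,"y": -0.05,"z": 0.8,"gripper": 220},{"rx": 0,"ry": 0,"rz": 0,"x": 0,"y": 0,"z": 0.6,"gripper": 220},{"rx": 0,"ry": 0,"rz": 0,"x": 0,"y": 0,"z": 0.5,"gripper": 220},{"rx": 0,"ry": 0,"rz": 0,"x": 0,"y": 0,"z": 0.3,"gripper": 220},{"rx": 0,"ry": 0,"rz": 0,"x": 0,"y": 0,"z": 0.2,"gripper": 220},{"rx": 0,"ry": 0,"rz": 0,"x": 0,"y": 0,"z": 0.1,"gripper": 220},{"rx": 0,"ry": 0,"rz": 0,"x": 0,"y": 0,"z": 0.05,"gripper": 220},{"rx": 0,"ry": 0,"rz": 0,"x": 0,"y": 0,"z": 0,"gripper": 220},{"rx": 0,"ry": 0,"rz": 0,"x": 0,"y": 0,"z": 0,"gripper": 220},{"rx": 0,"ry": 0,"rz": 0,"x": 0,"y": 0,"z": 0,"gripper": 220}]}}

```text
t: 26.4
eef_pos: [0.6799, 0.0999, 0.0211]
ee_rot: [-0.0, 0.707, 0.707, -0.0]
wrist_force: [-2.9, -1.3, 8.0]
grip_width: 0.0287
gripper_force: 30.5
```

Request:
{"name": "jog_arm", "arguments": {"rows": [{"rx": 0,"ry": 0,"rz": 0,"x": 0,"y": 0,"z": 0,"gripper": 140},{"rx": 0,"ry": 0,"rz": 0,"x": 0,"y": 0,"z": 0,"gripper": 80},{"rx": 0,"ry": 0,"rz": 0,"x": 0,"y": 0,"z": 0,"gripper": 60},{"rx": 0,"ry": 0,"rz": 0,"x": 0,"y": 0,"z": 0,"gripper": 60},{"rx": 0,"ry": 0,"rz": 0,"x": 0,"y": 0,"z": 0,"gripper": 60},{"rx": 0,"ry": 0,"rz": 0,"x": 0,"y": 0,"z": 0,"gripper": 60},{"rx": 0,"ry": 0,"rz": 0,"x": 0,"y": 0,"z": 0,"gripper": 60},{"rx": 0,"ry": 0,"rz": 0,"x": 0,"y": 0,"z": 0,"gripper": 60},{"rx": 0,"ry": 0,"rz": 0,"x": 0,"y": 0,"z": -2,"gripper": 60},{"rx": 0,"ry": 0,"rz": 0,"x": 0,"y": 0,"z": -4,"gripper": 60}]}}

```text
t: 27.4
eef_pos: [0.6775, 0.0996, 0.0776]
ee_rot: [-0.002, 0.707, 0.707, -0.003]
wrist_force: [0.9, 0.2, 0.3]
grip_width: 0.0654
gripper_force: 0.0
```

Request:
{"name": "jog_arm", "arguments": {"rows": [{"rx": 0,"ry": 0,"rz": 0,"x": 0,"y": 0,"z": -4,"gripper": 60},{"rx": 0,"ry": 0,"rz": 0,"x": 0,"y": 0,"z": -4,"gripper": 60},{"rx": 0,"ry": 0,"rz": 0,"x": 0,"y": 0,"z": -4,"gripper": 60},{"rx": 0,"ry": 0,"rz": 0,"x": 0,"y": -4,"z": -2,"gripper": 60},{"rx": 0,"ry": 0,"rz": 0,"x": 0,"y": -4,"z": -2,"gripper": 60},{"rx": 0,"ry": 0,"rz": 0,"x": 0,"y": -4,"z": -2,"gripper": 60},{"rx": 0,"ry": 0,"rz": 0,"x": 0,"y": -4,"z": 0,"gripper": 60},{"rx": 0,"ry": 0,"rz": 0,"x": 0,"y": -4,"z": 0,"gripper": 60},{"rx": 0,"ry": 0,"rz": 0,"x": 0,"y": 0,"z": 0,"gripper": 60},{"rx": 0,"ry": 0,"rz": 0,"x": 0,"y": 0,"z": 0,"gripper": 60}]}}

```text
t: 28.4
eef_pos: [0.48, 0.1002, 0.2609]
ee_rot: [0.0, 0.707, 0.707, 0.001]
wrist_force: [0.5, 0.3, 0.1]
grip_width: 0.0655
gripper_force: 0.0
```

```bash
python3 - <<'E'
from h import *
from cell import imaging
f=imaging.grab_frame("scene"); p=f["pixels"]; K,T=f["intrinsics"],f["world_from_camera"]
print(topix(K,T,[[.4772,-.0792,.066],[.5948,-.246,.058],[.6799,.0999,.05]]).round(1))
cv2.imwrite("pics/end.png",cv2.resize(p[120:350,140:430],None,fx=2.6,fy=2.6,interpolation=cv2.INTER_CUBIC)[...,::-1])
E
```

```text
[[268.6 182.2]
 [201.9 174.3]
 [256.7 261.8]]
```

View pics/end.png

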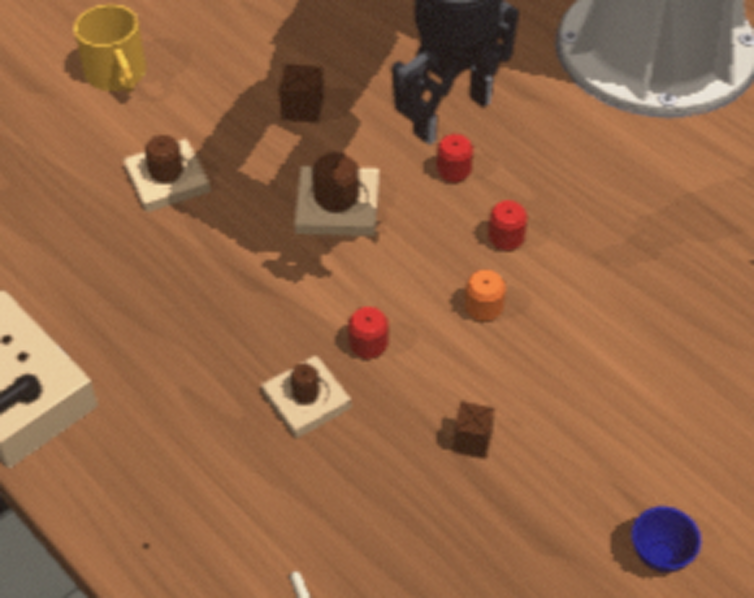

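All three drums stand upright in their own pockets: crop (336,180), (163,157) and (305,382), with tops where predicted. The squares, mug and cellar are where they started, and the gripper is clear. Handing in.

```bash
python3 -c "
from cell import r; print(r.close_job())"
```

```text
the job is handed in; nothing more can be done
None
```

All three drums are seated upright in their own pockets, loaded largest to smallest, and the job was handed in at about 28 s; the squares, mug and salt cellar were not touched. The hand-in returned no verdict, so this rests on the final scene picture.

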